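# Slide a sheet blank out over the end of the delivery ledge

### The job

Press the orange stop at the open end of the white ledge all the way down, below the ledge's surface, then push the grey aluminium blank along the ledge past it until the blue line on the blank lies over the very end of the ledge, so that the blank's edge sticks out ready to be taken. Leave the blank lying flat and roughly square to the ledge; only push it with closed or open fingers, never lift or tip it, and leave the other things where they are.

Things in the scene. Friction and masses are not known exactly. Their poses are not given: they have to be found in the camera images.
- ledge: fixed white raised ledge, 220 mm (its x, away from the robot) by 420 mm (its y), flat top 90 mm above the table; origin: under its centre, at table height. It is turned by up to 0.3 rad. An aluminium fence 10 mm thick and 14 mm high stands along its far (+x) side, inner face at x = +100 mm. The last 24 mm of the top at the open end, y = -210 mm, are black and level with the rest.
- ledge_end (a point): point on the top surface at the very end of the ledge (ledge frame x +30, y -210, z 90 mm), axes as the ledge's: +x to the fence, -y out over the end, z up.
- stop (a joint): the stop: a round upright post with an orange cap 24 mm across, its axis at x +30, y -230 mm in the ledge's frame (20 mm beyond the end). Value is how far it is pressed down (m): 0 = cap top 24 mm above the ledge's top, 0.024 = level with it, 0.032 = all the way down (8 mm below it). Starts at 0 to 0.008. It slides stiffly (about 4 N) and stays where it is left. A tube 30 mm across, top 35 mm below the ledge's top, guides it.
- stop_top (a point): centre of the top of the stop's orange cap; moves with it.
- blank: loose flat dull-grey aluminium blank, 110 mm (its x) by 160 mm (its y), 6 mm thick, about 0.3 kg, lying on the ledge near the fence, turned by up to 0.07 rad from the ledge. Origin: centre of its underside. A blue line 5 mm wide crosses its top at y = -40 mm, i.e. 40 mm from its leading edge (y = -80 mm, the edge that is to stick out); the edge to push is at y = +80 mm.
- blank_lead (a point): middle of the blank's leading edge, underside (blank frame y -80 mm); axes as the blank's.
- tape_roll: small yellow roll of tape, 44 mm across, 19 mm high, lying flat on the front strip of the ledge (origin: centre of its underside). Leave alone.
- oil_bottle: white bottle with red cap, 56 mm across, 150 mm high, standing on the table (origin: centre of its underside). Leave alone.
- glue_jar: amber jar with black lid, 64 mm across, 80 mm high, standing on the table (origin: centre of its underside). Leave alone.
- caliper: steel caliper about 190 mm long, 9 mm high, lying on the table beyond the ledge (origin: underside, middle of its beam). Leave alone.
- screwdriver: screwdriver with red handle lying on the table beyond the ledge. Leave alone.
- pen_cup: empty black cup, 72 mm across, 100 mm high, standing on the table (origin: centre of its underside). Leave alone.
There are look-alikes about, which are no part of the job. There is more than one size of the blank; the job needs the middle-sized.

How it is judged:
On the way, in this order (a step that is already met when the one before it is completed fails the run):
1. the stop is pressed below the ledge's surface (value of joint stop above 0.0255 m), for 0.1 s.
2. the blank sticks out over the end by more than 28 mm (y of blank_lead in the frame of ledge_end below -0.028 m), for 0.2 s.
At the end, for the whole second after the job is handed in: The stop is below the ledge's surface; the blank lies flat and still on the ledge, within 0.17 rad of square to it, its leading edge 28 to 52 mm beyond the ledge's end (blue line within 12 mm of the end); no other thing has moved more than 30 mm (value of joint stop above 0.0255 m and y of blank_lead in the frame of ledge_end between -0.052 and -0.028 m and angle between the y axis of blank and the y axis of ledge, either way round below 0.17 rad and angle between blank's own z axis and vertical below 0.04 rad and z of blank in the frame of ledge_end between -0.004 and 0.004 m and linear speed of blank below 0.01 m/s); the robot touches nothing.
It fails at once if the blank is lifted more than 10 mm off the ledge (z of blank in the frame of ledge_end above 0.01 m).
It fails at once if the blank is tipped (angle between blank's own z axis and vertical above 0.15 rad).
It fails at once if another thing is disturbed (moved over 30 mm) (distance of any of tape_roll, oil_bottle, glue_jar, caliper, screwdriver, pen_cup from where it was at the start of the episode above 0.03 m).
It also fails if it takes over 67 s, if anything falls off the work surface, if the arm or the gripper's body presses on something with over 40 N, if the wrist force passes 120 N, or if a joint passes its speed limit or range.

### The arm

A 6-joint arm with a two-finger parallel gripper is mounted at the origin on the work surface. World frame = base frame: x ahead of the robot, y to its left, z up, the work surface at z = 0. Lengths are in m, angles in rad, forces in N, time in s.
With the tool pointing down it reaches from about 0.25 to 0.725 m from the base axis. Payload 9.7 kg.
Tool frame: the origin (TCP) lies on the centre line of the jaws, within the pads' length; the fingertips stand 14 mm ahead of it and the grasp point (between the pads) lies 5 mm behind it (arm.finger_overhang is the distance from the TCP to the fingertips, in m); z points along the fingers, x is the direction in which the jaws open and shut, and the axes are right-handed (so a half turn about z gives the same grasp; the last joint's range is limited). The gripper opens to 85 mm and grips with 20 to 120 N. Pads are 22 mm wide; open, the fingers measure 114 mm over their backs; the gripper's body (76 mm by 85 mm) begins 54 mm behind the grasp point. The pads swing forward as they close: fully open they stand 13 mm farther back than shut.
Start: joints at [-1.302, 0.087, 0.176, 1.66, 0, 1.571], TCP at [0.146, -0.53, 0.245] pointing down, gripper open.
Joint ranges: [-3.13, 3.13], [-0.85, 1.81], [-1.15, 1.24], [-2.2, 2.28], [-1.44, 1.52], [-3.14, 3.14]. Speed limits (rad/s): [2.22, 2.22, 2.57, 3.14, 3.14, 3.14].

### API

Orientations are given as a unit quaternion [x, y, z, w].
In Python, from workcell import arm gives the robot as it stands.
- The arm moves only by the tool apply_moves, never from a script. Its argument "moves" is a list of rows, each a list of 4 numbers: the shift along the world's x, y, z in m, then the turn about the world's z in degrees. A call has 1 to 10 rows; each row is the pose to reach, as a shift and turn from the pose commanded when the call began; what a row does not reach only later rows make up. A row lasts 1/12 s, in which the tool goes at most 41.7 mm and 7.16 degrees, less where a joint would pass 70% of its speed; a pose out of reach is approached as far as the arm can. A call with a gripper value outside its range is refused whole. "jaw" is the opening, from 0 (shut) to 1 (fully open), set as the call begins (left out, the last holds). The fingers move at their own pace and stop on an object; "newtons" is the grip in N (left out, the last holds). Time passes only in rows, so rows that repeat a pose let the fingers close. It gives the time, the measured TCP pose, the force and the opening at its end, in the units of the state.
- arm.sense(): the state, without advancing time (a new reading comes with each control period).
- arm.grab_frame(name): name is "scene" or "top" or "wrist"; returns the picture (384x512x3 uint8, red, green, blue); there is no depth.
- arm.camera_info(name): a dict with "fovy" (degrees; the focal length in pixels is half the picture's height over the tangent of half this angle, whatever the lens; pixels are square), "cx", "cy" (the principal point, pixels), "k1" (the pictures are not rectified: a ray, as slopes to the right and down, at radius r is drawn at 1 + k1 r^2 times it, then the intrinsics apply), "pose" (4x4, takes a point from camera to world coordinates); the wrist camera has in their place "T_tool_cam" (4x4, takes a point from camera to tool coordinates, whose origin is the TCP and whose axes are the tool frame's). Camera axes: x right, y up, looking along -z (the intrinsics and any distortion apply to the point x, -y, -z); pixel columns grow to the right and rows downward; lengths in m; the calibration is good to about 2 mm. A picture is of the moment at which its call begins: read the wrist's pose just before it. camera_info takes no time and is no camera call.
- arm.hand_in(): hands the job in, once; it reports no verdict.
The state is a dict: "t": time; "q": joint angles; "joint_velocities": joint speeds; "joint_efforts": joint torques, N m; "tool_pos": TCP position; "tcp_rot": TCP orientation; "wrist_force": force on the tool from outside, world axes, zero at the start; "wrist_torque": the same for the moment, N m; "gripper_width": opening from 0.0 (shut) to 1.0 (fully open).
Only numpy, scipy, OpenCV 4.12 (cv2) and the standard library are available. Lean on these libraries where they do the work, as an engineer would, in place of code of your own. Each camera call takes 0.05 s, during which the arm holds its last target. There are 200 camera calls.

## Working session

There is one attempt and no reset: what is moved stays moved. The work goes in short steps, Python scripts to look and compute and a tool call to move; the robot and the scene stay as the last step left them, time stands still between calls to the robot, and variables do not carry over. Pictures are saved under pics/ and viewed, about 8 in all and at most 12, crops included, and the job is handed in when it is done.

Besides the shell and the picture viewer there is one more tool, called after "Emit:" by a JSON object that holds its "name" and its "arguments". apply_moves: Moves the arm, as the interface text tells. Its arguments: {"type":"object","properties":{"moves":{"type":"array"},"jaw":{"type":"number"},"newtons":{"type":"number"}},"required":["moves"]}

```bash
mkdir -p pics; python3 - <<'E'
from workcell import arm
import cv2
for n in ("scene","top"):
    im=arm.grab_frame(n); cv2.imwrite(f"pics/{n}0.png",im[:,:,::-1]); i=arm.camera_info(n); print(n,i)
print(arm.camera_info("wrist")); print(arm.sense())
E
```

```text
scene {'fovy': 57.30147669851983, 'cx': 258.4493427861851, 'cy': 192.9826950176897, 'k1': 0.032730028573680015, 'pose': array([[-0.68091936, -0.48585818,  0.54798782,  1.06361915],
       [ 0.73223123, -0.4655977 ,  0.49704749,  0.46988702],
       [ 0.01364728,  0.73970306,  0.67279502,  0.77226598],
       [ 0.        ,  0.        ,  0.        ,  1.        ]])}
top {'fovy': 45.71755562947077, 'cx': 257.7493755882366, 'cy': 196.21249298576302, 'k1': -0.05889484891417701, 'pose': array([[-0.01425757,  0.98789375, -0.15447543,  0.34156715],
       [-0.99988951, -0.01473628, -0.00195428, -0.02207937],
       [-0.00420702,  0.1544305 ,  0.9879947 ,  1.35365586],
       [ 0.        ,  0.        ,  0.        ,  1.        ]])}
{'fovy': 65.40125754358236, 'cx': 256.1497987724468, 'cy': 194.4260314427462, 'k1': 0.023476403433977288, 'T_tool_cam': array([[ 9.99999737e-01,  7.09603013e-04, -1.50643787e-04,
        -4.54592295e-04],
       [ 6.32711423e-04, -9.54767246e-01, -2.97353502e-01,
        -7.58613258e-02],
       [-3.54832694e-04,  2.97353328e-01, -9.54767444e-01,
        -1.28124929e-01],
       [ 0.00000000e+00,  0.00000000e+00,  0.00000000e+00,
         1.00000000e+00]])}
{'t': 0.1, 'q': array([-1.30201803e+00,  8.73954197e-02,  1.75187978e-01,  1.65980391e+00,
        2.28194497e-05,  1.57079929e+00]), 'joint_velocities': array([ 7.30123880e-04, -9.00161546e-04,  2.82619044e-03,  2.12269303e-03,
       -2.80920083e-04,  6.26579545e-06]), 'joint_efforts': array([ 2.66749566e-04, -5.21561265e+01,  4.65653300e+01,  1.60342403e-02,
        8.11415430e-05, -1.35213637e-05]), 'tool_pos': array([ 0.14600749, -0.53005856,  0.24464624]), 'tcp_rot': array([ 7.95471701e-01, -6.05990432e-01, -4.76345418e-04, -3.77221062e-04]), 'wrist_force': array([ 0.13927569,  0.13255923, -0.39126955]), 'wrist_torque': array([0.00543844, 0.01061315, 0.04627549]), 'gripper_width': 1.0011886642083323}
```

View pics/top0.png

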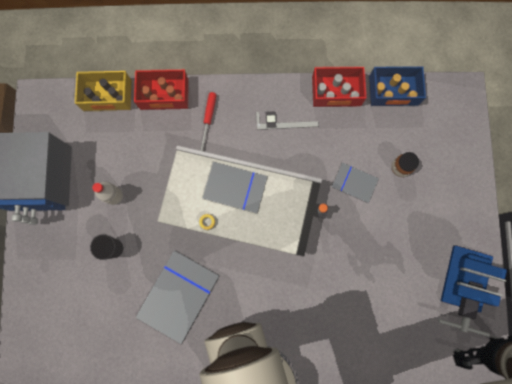

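View pics/scene0.png

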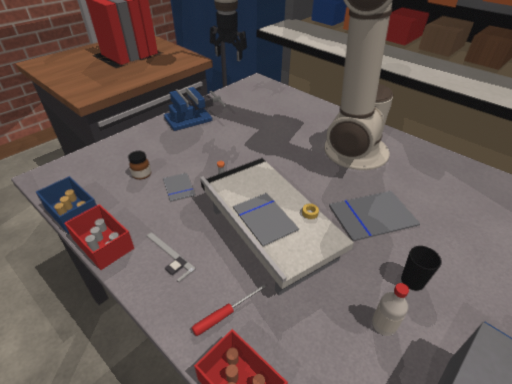

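The top view shows the ledge's corners near (178,150), (320,182), (303,254) and (160,222). The stop is at (322,208) and the tape at (207,221). The blank on the ledge is centred near (236,187), with its blue line at (249,190). The two look-alikes lie on the table.

```bash
cat > h.py <<'E'
import numpy as np, cv2
from scipy.spatial.transform import Rotation as R
from workcell import arm
def cast(n,px,z,st=None):
    i=arm.camera_info(n); f=192/np.tan(np.radians(i["fovy"])/2)
    K=np.array([[f,0,i["cx"]],[0,f,i["cy"]],[0,0,1]])
    u=cv2.undistortPoints(np.array(px,float).reshape(-1,1,2),K,np.array([i["k1"],0,0,0.]))[:,0]
    if n=="wrist":
        T=np.eye(4);T[:3,:3]=R.from_quat(st["tcp_rot"]).as_matrix();T[:3,3]=st["tool_pos"];P=T@i["T_tool_cam"]
    else:P=i["pose"]
    d=np.c_[u[:,0],-u[:,1],-np.ones(len(u))]@P[:3,:3].T
    return P[:3,3]+d*((z-P[2,3])/d[:,2])[:,None]
def blob(m,near=None):
    c=cv2.findContours(m.astype(np.uint8),cv2.RETR_EXTERNAL,cv2.CHAIN_APPROX_NONE)[0]
    return sorted(c,key=cv2.contourArea)[::-1]
E
python3 - <<'E'
from h import *
np.set_printoptions(precision=4,suppress=True)
im=cv2.imread("pics/top0.png"); hsv=cv2.cvtColor(im,cv2.COLOR_BGR2HSV); H,S,V=cv2.split(hsv)
roi=np.zeros(H.shape,bool); roi[140:265,150:340]=1
def show(n,m,z,k=1):
    for c in blob(m&roi)[:k]:
        b=cv2.boxPoints(cv2.minAreaRect(c)); M=cv2.moments(c)
        w=cast("top",b,z); print(n,cv2.contourArea(c),b.round(1).tolist(),"\n",w[:,:2],w[:,:2].mean(0),np.linalg.norm(np.diff(w,axis=0),axis=1))
show("black",(V<55),.09)
show("orange",(H<14)&(S>120)&(V>90),.11,2)
show("blue",(H>105)&(H<130)&(S>110),.096,2)
show("tape",(H>18)&(H<35)&(S>110),.1)
for p in [(190,210),(220,185),(240,230),(185,265),(355,183),(150,240),(290,215)]: print(p,hsv[p[1],p[0]])
c=cv2.resize(im[140:265,150:345],None,fx=4,fy=4,interpolation=cv2.INTER_CUBIC); cv2.imwrite("pics/crop0.png",c)
E
```

```text
black 37.0 [[298.0, 253.0], [301.20001220703125, 240.3000030517578], [306.1000061035156, 241.5], [302.8999938964844, 254.1999969482422]] 
 [[ 0.379  -0.1283]
 [ 0.4138 -0.138 ]
 [ 0.4102 -0.1516]
 [ 0.3754 -0.1418]] [ 0.3946 -0.1399] [0.0362 0.0141 0.0362]
orange 55.0 [[316.5, 207.5], [322.5, 201.5], [328.5, 207.5], [322.5, 213.5]] 
 [[ 0.5021 -0.181 ]
 [ 0.5186 -0.1981]
 [ 0.5016 -0.2141]
 [ 0.4853 -0.1969]] [ 0.5019 -0.1975] [0.0238 0.0233 0.0237]
blue 28.0 [[242.1999969482422, 207.8000030517578], [252.1999969482422, 172.8000030517578], [253.8000030517578, 173.1999969482422], [243.8000030517578, 208.1999969482422]] 
 [[ 0.5063  0.0241]
 [ 0.6053 -0.0049]
 [ 0.6039 -0.0094]
 [ 0.5049  0.0197]] [0.5551 0.0074] [0.1032 0.0047 0.1032]
tape 160.0 [[200.0, 214.0], [214.0, 214.0], [214.0, 229.0], [200.0, 229.0]] 
 [[0.49   0.1413]
 [0.4895 0.1024]
 [0.4478 0.1024]
 [0.4484 0.1411]] [0.4689 0.1218] [0.0389 0.0416 0.0387]
(190, 210) [ 23  25 215]
(220, 185) [ 60   2 138]
(240, 230) [ 24  25 196]
(185, 265) [105   4 133]
(355, 183) [ 90   2 127]
(150, 240) [  4  14 132]
(290, 215) [ 23  27 192]
```

View pics/crop0.png

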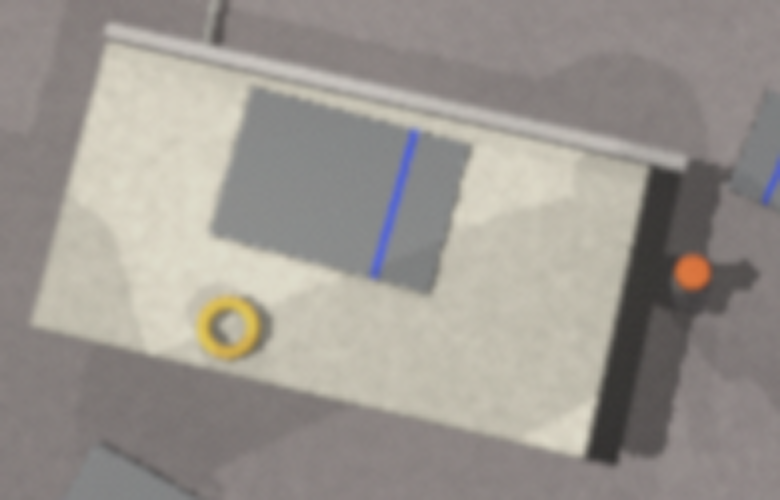

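The enlarged crop shows these corners, in crop pixels:
- **Ledge:** (32,325) and (617,463), with the end's far side near (684,168).
- **Blank:** (250,86), (473,146), (432,296) and (212,236).
- **Stop cap:** (692,272).

Next I turn these into positions.

```bash
cat > g.py <<'E'
from h import *
np.set_printoptions(precision=4,suppress=True)
def C(p,z): p=(np.array(p,float)+.5)/4-.5+[150,140]; return cast("top",p,z)[:,:2]
fr=C([(32,325),(617,463)],.09); b=C([(250,86),(473,146),(432,296),(212,236)],.096); s=C([(692,272)],.109)[0]; fence=C([(105,25),(686,160)],.104)
d=fr[0]-fr[1]; L=np.linalg.norm(d); ey=d/L; ex=np.array([ey[1],-ey[0]])
yaw=np.arctan2(ex[1],ex[0])
E0=fr[1]+ex*.140  # ledge_end from front corner
if __name__=="__main__":
    print("L",L,"yaw",yaw,"ex",ex,"ey",ey,"end",E0,"fence",fence, (fence-E0)@np.c_[ex,ey], np.arctan2(*(fence[0]-fence[1])[::-1]),np.arctan2(ey[1],ey[0]))
    print("stop",s,"in end frame",(s-E0)@np.c_[ex,ey])
    q=(b-E0)@np.c_[ex,ey]; print("blank",b,"\n",q,"sides",np.linalg.norm(np.diff(b,axis=0),axis=1)); 
    by=(b[0]+b[3]-b[1]-b[2]); print("blank yaw rel",np.arctan2(by@-ex,by@ey),"push mid",(b[0]+b[3])/2,"lead mid",(b[1]+b[2])/2,"c",b.mean(0))
E
python3 g.py
```

```text
L 0.418077166055291 yaw -0.24468605702575455 ex [ 0.9702 -0.2423] ey [0.2423 0.9702] end [ 0.5081 -0.1782] fence [[ 0.6849  0.2105]
 [ 0.5812 -0.1974]] [[ 0.0774  0.42  ]
 [ 0.0756 -0.0009]] 1.321932059864885 1.326110269769142
stop [ 0.5017 -0.198 ] in end frame [-0.0014 -0.0207]
blank [[ 0.6407  0.1082]
 [ 0.595  -0.0489]
 [ 0.4892 -0.0185]
 [ 0.5337  0.1346]] 
 [[ 0.0593  0.31  ]
 [ 0.053   0.1465]
 [-0.057   0.1504]
 [-0.051   0.3098]] sides [0.1636 0.11   0.1595]
blank yaw rel -0.03809265734155823 push mid [0.5872 0.1214] lead mid [ 0.5421 -0.0337] c [0.5647 0.0439]
```

Everything fits: ledge length 418 mm against 420, stop at (-1, -21) mm in the end frame, blank 110 × 161 mm. I'm moving to above the stop with the jaws shut and the jaw axis along the ledge's x.

Emit:
{"name": "apply_moves", "arguments": {"moves": [[0.027,0.025,0,4.6],[0.054,0.05,0,9.2],[0.081,0.075,0,13.8],[0.108,0.1,0,18.4],[0.135,0.125,0,23],[0.162,0.15,0,27.6],[0.189,0.175,0,32.2],[0.216,0.2,0,36.8],[0.243,0.225,0,41.4],[0.27,0.25,0,46]], "jaw": 0}}

```text
t: 0.93
tool_pos: [0.417, -0.2787, 0.2451]
tcp_rot: [0.97, -0.245, -0.0, -0.0]
wrist_force: [0.6, -0.9, 0.5]
gripper_width: 0.003
```

Emit:
{"name": "apply_moves", "arguments": {"moves": [[0.028,0.027,-0.01,4.8],[0.056,0.054,-0.025,9.7],[0.086,0.081,-0.045,14.6],[0.086,0.081,-0.045,14.6],[0.086,0.081,-0.045,14.6]]}}

```text
t: 1.35
tool_pos: [0.5025, -0.1974, 0.1982]
tcp_rot: [0.993, -0.12, -0.002, -0.0]
wrist_force: [-0.2, -0.2, 0.3]
gripper_width: -0.0
```

```bash
python3 - <<'E'
from g import *
st=arm.sense(); im=arm.grab_frame("wrist"); cv2.imwrite("pics/w1.png",im[:,:,::-1])
print(st["t"],st["tool_pos"],R.from_quat(st["tcp_rot"]).as_matrix()[:,0],np.degrees(yaw),arm.finger_overhang,st["gripper_width"],st["wrist_force"])
H,S,V=cv2.split(cv2.cvtColor(im,cv2.COLOR_RGB2HSV))
for c in blob((H<14)&(S>120)&(V>80))[:3]:
    (x,y),(w,h),a=cv2.fitEllipse(c) if len(c)>5 else ((0,0),(0,0),0); print(x,y,w,h,cast("wrist",[(x,y)],.11,st))
E
```

```text
1.35 [ 0.5025 -0.1974  0.1982] [ 0.9711 -0.2388 -0.0036] -14.01947837327312 0.014 -7.529977701372865e-05 [-0.2306 -0.2068  0.3264]
258.4138488769531 205.25784301757812 30.440982818603516 30.886634826660156 [[ 0.5036 -0.1974  0.11  ]]
410.2640075683594 319.00146484375 2.083125352859497 8.46243953704834 [[ 0.6057 -0.3289  0.11  ]]
```

View pics/w1.png

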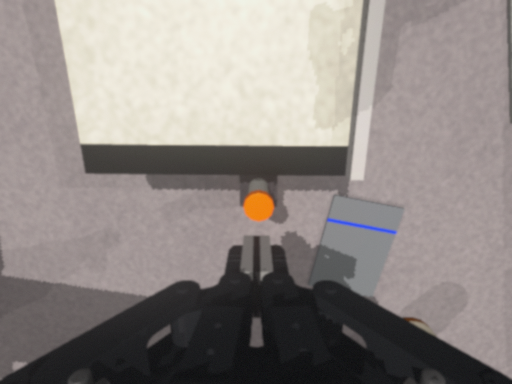

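The wrist picture confirms the cap at (258,205) px, which is world (0.5036, -0.1974) and agrees with the top view. The fingers are square to the ledge, so I press down.

Emit:
{"name": "apply_moves", "arguments": {"moves": [[0.001,0,-0.03,0],[0.001,0,-0.055,0],[0.001,0,-0.067,0],[0.001,0,-0.075,0],[0.001,0,-0.082,0],[0.001,0,-0.089,0],[0.001,0,-0.095,0],[0.001,0,-0.1,0],[0.001,0,-0.1,0],[0.001,0,-0.1,0]]}}

```text
t: 2.23
tool_pos: [0.5032, -0.1991, 0.1002]
tcp_rot: [0.993, -0.122, 0.0, -0.0]
wrist_force: [0.3, -0.0, -0.9]
gripper_width: -0.0
```

Emit:
{"name": "apply_moves", "arguments": {"moves": [[0,0,-0.001,0],[0,0,-0.002,0],[0,0,-0.003,0],[0,0,-0.003,0]]}}

```text
t: 2.57
tool_pos: [0.5033, -0.1991, 0.0974]
tcp_rot: [0.993, -0.122, 0.0, -0.0]
wrist_force: [1.9, 0.6, 2.7]
gripper_width: -0.005
```

Emit:
{"name": "apply_moves", "arguments": {"moves": [[0,0,-0.001,0],[0,0,-0.0015,0],[0,0,-0.0015,0]]}}

```text
t: 2.82
tool_pos: [0.5033, -0.1991, 0.096]
tcp_rot: [0.993, -0.122, 0.0, -0.0]
wrist_force: [0.0, 1.9, 3.1]
gripper_width: -0.004
```

The stop is down: the tip is at z ≈ 0.082, about 8 mm below the top, under a light load. Next I go up and across to behind the blank's push edge, then open the jaws partway so both fingers push.

Emit:
{"name": "apply_moves", "arguments": {"moves": [[0,0,0.03,0],[0,0,0.07,0],[0.005,0.02,0.105,0],[0.015,0.058,0.115,0],[0.025,0.097,0.115,0],[0.035,0.136,0.115,0],[0.045,0.175,0.115,0],[0.055,0.214,0.115,0],[0.065,0.253,0.115,0],[0.075,0.292,0.115,0]]}}

```text
t: 3.65
tool_pos: [0.5781, 0.0946, 0.2104]
tcp_rot: [0.993, -0.122, -0.0, 0.0]
wrist_force: [1.6, -0.9, -0.0]
gripper_width: 0.003
```

Emit:
{"name": "apply_moves", "arguments": {"moves": [[0.008,0.033,-0.01,0],[0.014,0.056,-0.03,0],[0.014,0.056,-0.05,0],[0.014,0.056,-0.05,0],[0.014,0.056,-0.05,0],[0.014,0.056,-0.05,0]], "jaw": 0.6}}

```text
t: 4.15
tool_pos: [0.5922, 0.1481, 0.1618]
tcp_rot: [0.992, -0.122, 0.0, 0.0]
wrist_force: [0.1, 0.5, 0.5]
gripper_width: 0.598
```

```bash
python3 - <<'E'
from g import *
st=arm.sense(); t=arm.grab_frame("top"); im=arm.grab_frame("wrist")
print(st["t"],st["tool_pos"],st["gripper_width"],st["wrist_force"])
a=cv2.resize(t[135:260,150:345],(512,328)); cv2.imwrite("pics/p2.png",np.vstack([cv2.resize(im,(400,300)),cv2.resize(a,(400,256))])[:,:,::-1])
E
```

```text
4.15 [0.5922 0.1481 0.1618] 0.5983494866122263 [0.0585 0.484  0.5418]
```

View pics/p2.png

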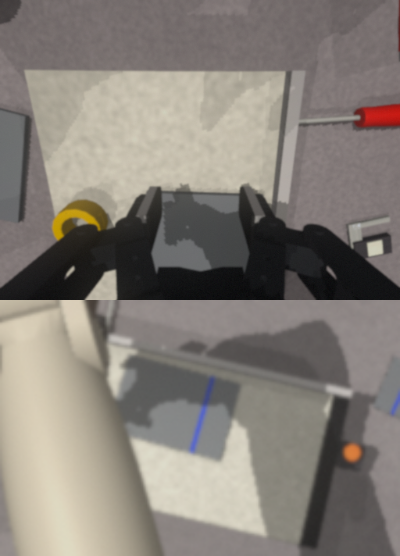

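The wrist picture shows the blank's push edge between the fingers at display row about 192 (image px (256,246)). The tape is clear at left and the fence clear at right. I check that edge's position numerically.

```bash
python3 - <<'E'
from g import *
st=arm.sense()
for p in [(209,246),(256,247),(307,248)]:
    w=cast("wrist",[p],.096,st)[0,:2]; print(w,(w-E0)@np.c_[ex,ey])
print("tcp",(st["tool_pos"][:2]-E0)@np.c_[ex,ey])
E
```

```text
[0.5539 0.1338] [-0.0312  0.3139]
[0.5865 0.1248] [0.0026 0.313 ]
[0.6219 0.115 ] [0.0394 0.3121]
tcp [0.003 0.337]
```

Emit:
{"name": "apply_moves", "arguments": {"moves": [[0,0,-0.02,0],[0,0,-0.04,0],[0,0,-0.0495,0],[0,0,-0.0525,0],[0,0,-0.0545,0],[0,0,-0.0545,0]]}}

```text
t: 4.75
tool_pos: [0.5924, 0.1486, 0.1072]
tcp_rot: [0.993, -0.122, 0.0, -0.0]
wrist_force: [-0.0, 1.1, 0.2]
gripper_width: 0.601
```

Emit:
{"name": "apply_moves", "arguments": {"moves": [[0,0,-0.001,0],[0,0,-0.001,0]]}}

```text
t: 4.92
tool_pos: [0.5925, 0.1488, 0.1062]
tcp_rot: [0.993, -0.122, 0.001, -0.0]
wrist_force: [0.1, 0.2, -0.7]
gripper_width: 0.599
```

Emit:
{"name": "apply_moves", "arguments": {"moves": [[0,0,-0.001,0],[0,0,-0.001,0]]}}

```text
t: 5.08
tool_pos: [0.5922, 0.1488, 0.1046]
tcp_rot: [0.993, -0.122, 0.0, -0.0]
wrist_force: [0.0, -0.1, -0.7]
gripper_width: 0.599
```

Emit:
{"name": "apply_moves", "arguments": {"moves": [[0,0,-0.001,0],[0,0,-0.0015,0],[0,0,-0.0015,0]]}}

```text
t: 5.33
tool_pos: [0.592, 0.1488, 0.1026]
tcp_rot: [0.993, -0.122, -0.0, 0.0]
wrist_force: [-0.8, 0.5, 0.4]
gripper_width: 0.603
```

Emit:
{"name": "apply_moves", "arguments": {"moves": [[0,0,-0.001,0],[0,0,-0.001,0]]}}

```text
t: 5.5
tool_pos: [0.592, 0.1487, 0.1016]
tcp_rot: [0.993, -0.122, -0.0, 0.0]
wrist_force: [-0.2, -0.1, -0.5]
gripper_width: 0.603
```

Emit:
{"name": "apply_moves", "arguments": {"moves": [[0,0,-0.001,0],[0,0,-0.001,0]]}}

```text
t: 5.67
tool_pos: [0.5921, 0.1488, 0.1009]
tcp_rot: [0.993, -0.122, 0.0, -0.0]
wrist_force: [-0.3, -0.3, -0.2]
gripper_width: 0.601
```

Emit:
{"name": "apply_moves", "arguments": {"moves": [[0,0,-0.001,0],[0,0,-0.001,0]]}}

```text
t: 5.83
tool_pos: [0.5922, 0.1488, 0.1008]
tcp_rot: [0.993, -0.122, 0.0, -0.0]
wrist_force: [-3.1, -0.1, 6.7]
gripper_width: 0.603
```

Emit:
{"name": "apply_moves", "arguments": {"moves": [[0,0,-0.001,0],[0,0,-0.001,0]]}}

```text
t: 6.0
tool_pos: [0.5922, 0.1488, 0.1007]
tcp_rot: [0.993, -0.122, 0.001, -0.0]
wrist_force: [-5.2, -1.2, 13.2]
gripper_width: 0.604
```

Emit:
{"name": "apply_moves", "arguments": {"moves": [[0,0,-0.0005,0],[0,0,-0.0005,0]]}}

```text
t: 6.17
tool_pos: [0.5922, 0.1488, 0.1007]
tcp_rot: [0.993, -0.122, 0.001, -0.0]
wrist_force: [-5.2, -2.3, 16.6]
gripper_width: 0.597
```

The tips touch the ledge at TCP z ≈ 0.1008. I back off about 2 mm and push along the ledge's -y.

Emit:
{"name": "apply_moves", "arguments": {"moves": [[0,0,0.0045,0],[-0.0024,-0.0097,0.0045,0],[-0.0044,-0.0175,0.0045,0],[-0.0063,-0.0252,0.0045,0],[-0.0082,-0.033,0.0045,0],[-0.0107,-0.0427,0.0045,0],[-0.0131,-0.0524,0.0045,0],[-0.0155,-0.0621,0.0045,0],[-0.0179,-0.0718,0.0045,0],[-0.0204,-0.0815,0.0045,0]]}}

```text
t: 7.0
tool_pos: [0.5712, 0.066, 0.1026]
tcp_rot: [0.993, -0.122, -0.0, 0.0]
wrist_force: [-0.0, 1.0, -1.1]
gripper_width: 0.598
```

```bash
python3 - <<'E'
from g import *
st=arm.sense(); t=arm.grab_frame("top"); im=arm.grab_frame("wrist")
print(st["t"],st["tool_pos"],st["gripper_width"],st["wrist_force"],(st["tool_pos"][:2]-E0)@np.c_[ex,ey])
a=cv2.resize(t[135:260,150:345],(512,328)); cv2.imwrite("pics/p3.png",np.vstack([cv2.resize(im,(400,300)),cv2.resize(a,(400,256))])[:,:,::-1])
E
```

```text
7.0 [0.5712 0.066  0.1026] 0.5981833648579983 [-0.0284  1.0139 -1.109 ] [0.0021 0.2523]
```

View pics/p3.png

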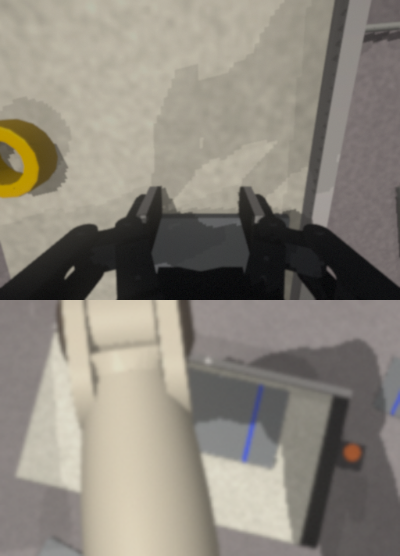

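The blank is sliding square along the ledge, its blue line now at about (253,425) in the lower panel, and the tape has not moved. I push another 95 mm.

Emit:
{"name": "apply_moves", "arguments": {"moves": [[-0.0024,-0.0097,0,0],[-0.0048,-0.0194,0,0],[-0.0073,-0.0291,0,0],[-0.0097,-0.0388,0,0],[-0.0121,-0.0485,0,0],[-0.0145,-0.0582,0,0],[-0.017,-0.0679,0,0],[-0.0194,-0.0776,0,0],[-0.0214,-0.0858,0,0],[-0.023,-0.0922,0,0]]}}

```text
t: 7.93
tool_pos: [0.5484, -0.026, 0.1028]
tcp_rot: [0.993, -0.122, -0.0, 0.0]
wrist_force: [-0.1, 1.1, 0.2]
gripper_width: 0.599
```

```bash
python3 - <<'E'
from g import *
st=arm.sense(); t=arm.grab_frame("top"); s=arm.grab_frame("scene")
print(st["t"],st["tool_pos"],st["wrist_force"],(st["tool_pos"][:2]-E0)@np.c_[ex,ey])
def f(H,S,V): return (H>105)&(H<130)&(S>110)
for n,i,roi in (("top",t,(170,235,250,330)),("scene",s,(150,215,195,280))):
    m=f(*cv2.split(cv2.cvtColor(i,cv2.COLOR_RGB2HSV))); k=np.zeros_like(m); k[roi[0]:roi[1],roi[2]:roi[3]]=1
    c=blob(m&k)[0]; b=cv2.boxPoints(cv2.minAreaRect(c)); w=cast(n,b,.096)[:,:2]; print(n,((w-E0)@np.c_[ex,ey]))
cv2.imwrite("pics/p4.png",np.vstack([cv2.resize(t[150:260,230:350],(480,440),interpolation=2)])[:,:,::-1])
E
```

```text
7.9333 [ 0.5484 -0.026   0.1028] [-0.1489  1.0892  0.2232] [0.0022 0.1574]
top [[-0.0463  0.0295]
 [ 0.0552  0.0293]
 [ 0.0552  0.0239]
 [-0.0462  0.0241]]
scene [[ 0.0606  0.022 ]
 [-0.0314  0.023 ]
 [-0.0296  0.0288]
 [ 0.062   0.0276]]
```

View pics/p4.png

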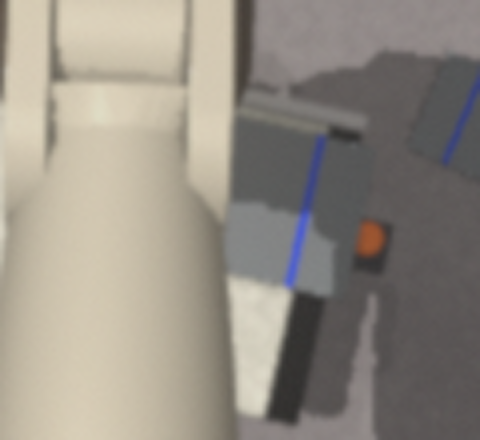

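The blue line lies about 26 mm short of the end in both views, just inside the inner edge of the black strip. The leading edge is just past the end, beside the lowered stop. I push the last 26 mm, back off and rise.

Emit:
{"name": "apply_moves", "arguments": {"moves": [[-0.0012,-0.0048,0,0],[-0.0024,-0.0097,0,0],[-0.0036,-0.0146,0,0],[-0.0048,-0.0194,0,0],[-0.0058,-0.0233,0,0],[-0.0064,-0.0257,0,0],[-0.0064,-0.0257,0,0],[-0.0064,-0.0257,0,0]]}}

```text
t: 8.7
tool_pos: [0.5422, -0.051, 0.1027]
tcp_rot: [0.993, -0.122, -0.0, 0.0]
wrist_force: [0.2, 0.5, 0.6]
gripper_width: 0.597
```

Emit:
{"name": "apply_moves", "arguments": {"moves": [[0.0012,0.005,0,0],[0.0036,0.0146,0,0],[0.0073,0.0291,0.005,0],[0.0073,0.0291,0.04,0],[0.0073,0.0291,0.08,0],[0.0,0.06,0.12,0],[-0.02,0.09,0.15,0],[-0.05,0.115,0.16,0],[-0.08,0.14,0.16,0],[-0.08,0.14,0.16,0]]}}

```text
t: 9.53
tool_pos: [0.4595, 0.0928, 0.2652]
tcp_rot: [0.993, -0.12, 0.001, -0.001]
wrist_force: [-0.4, -0.6, -0.3]
gripper_width: 0.6
```

```bash
python3 - <<'E'
from g import *
st=arm.sense(); t=arm.grab_frame("top"); s=arm.grab_frame("scene")
print(st["t"],st["tool_pos"],st["wrist_force"])
def f(H,S,V): return (H>105)&(H<130)&(S>110)
for n,i,roi in (("top",t,(170,240,260,333)),("scene",s,(140,215,195,280))):
    m=f(*cv2.split(cv2.cvtColor(i,cv2.COLOR_RGB2HSV))); k=np.zeros_like(m); k[roi[0]:roi[1],roi[2]:roi[3]]=1
    c=blob(m&k)[0]; b=cv2.boxPoints(cv2.minAreaRect(c)); w=cast(n,b,.096)[:,:2]; print(n,((w-E0)@np.c_[ex,ey]))
cv2.imwrite("pics/p5.png",np.hstack([cv2.resize(t[150:260,230:350],(432,396),interpolation=2),cv2.resize(s[130:240,180:280],(360,396),interpolation=2)])[:,:,::-1])
E
```

```text
9.5333 [0.4595 0.0928 0.2652] [-0.3643 -0.5694 -0.35  ]
top [[-0.0488  0.0027]
 [ 0.0581  0.003 ]
 [ 0.0582 -0.0019]
 [-0.0487 -0.0021]]
scene [[ 0.0592 -0.0017]
 [ 0.0349 -0.0025]
 [ 0.0362  0.0026]
 [ 0.0603  0.0033]]
```

View pics/p5.png

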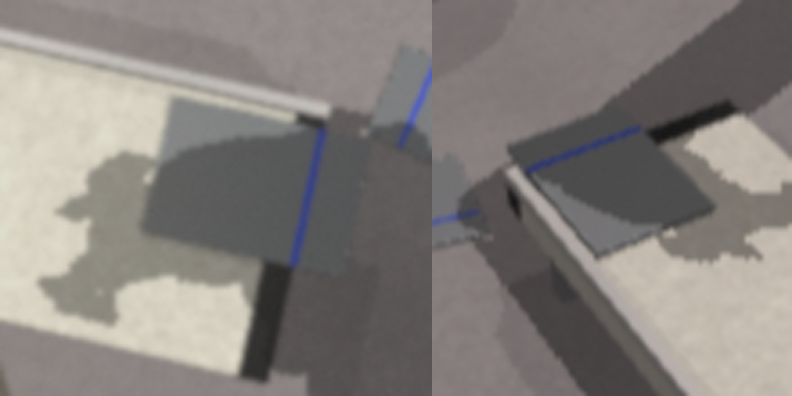

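Both views put the blue line on the end edge, within about 1 mm. The blank lies flat and square over the lowered stop, and the arm is clear, so I hand in.

```bash
python3 -c "
from workcell import arm
print(arm.hand_in())"
```

```text
the job is handed in; nothing more can be done
None
```

The job is handed in at about 9.6 s of robot time, well under the 67 s limit; the interface gives no verdict.

**What I did:**
- I pressed the stop with closed fingers until the tips were about 8 mm below the ledge's top. That puts the stop at roughly 0.032 m, inferred from the tip height.
- I then pushed the blank about 187 mm along the ledge with the fingers partly open, and backed off and rose clear.

**Last checks:**
- **Blue line:** the top and scene cameras both place it within about 1 mm of the ledge's end, so the leading edge should stick out about 40 mm.
- **Blank:** it looks flat in the pictures, and its line is square to the ledge within about 0.01 rad.
- **Arm:** clear of everything, with wrist force near zero.
- **Other things:** nothing was touched that I could see. I did not measure their positions again at the end.
- **Stop:** the blank covers it in the last pictures, so I could not see it again. The blank slid over it without catching.

No check failed or disagreed. In the last scene picture, the line detection caught only part of the blue line because of shadow.

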